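# Stake a tube, draw it from its nest and hold it level

## Robot

A 6-joint arm with a two-finger parallel gripper is mounted at the origin on the work surface. World frame = base frame: x ahead of the robot, y to its left, z up, the work surface at z = 0. Lengths are in mm, angles in degrees, forces in N, time in s.
With the tool pointing down it reaches from about 325 to 925 mm from the base axis. Payload 3.1 kg.
Tool frame: the origin (TCP) lies at the very end of the fingers, on their centre line; the grasp point (between the pads) lies grasp_offset behind it (grasp_offset is the distance from the TCP to the grasp point, in mm); z points along the fingers, x is the direction in which the jaws open and shut, and the axes are right-handed (so a half turn about z gives the same grasp; the last joint's range is limited). The gripper opens to 85 mm and grips with 20 to 120 N. Pads are 22 mm wide; open, the fingers measure 114 mm over their backs; the gripper's body (76 mm by 85 mm) begins 54 mm behind the grasp point. The pads swing forward as they close: fully open they stand 13 mm farther back than shut.
Start: joints at [-6.429, 12.427, 92.441, -0, 75.132, -6.429], TCP at [625.011, 0.021, 231.3] pointing down, gripper open.
Joint ranges: [-157.48, 157.48], [-44.54, 120.13], [17.64, 146.25], [-64.5, 244.5], [7.68, 150.69], [-147.95, 147.95]. Speed limits (degrees/s): [159.86, 159.86, 180, 180, 180, 180].

## Interface

Orientations are given as [roll, pitch, yaw] about the fixed x, y, z axes, in that order (R = Rz(yaw) Ry(pitch) Rx(roll)).
In Python, from station import * gives the robot as it stands. Calls block until the motion is done:
- goto(position, orientation): joint-space move of the TCP to a pose.
- move_l(position, attitude=None, speed=150): straight line of the TCP; attitude=None keeps the orientation; speed is the mean speed in mm/s.
- move_j(angles): joint-space move.
- grip(opening, squeeze=None): finger opening in mm; squeeze is the grip in N (None keeps the last); returns when the fingers have stopped.
- wait(seconds).
- solve_ik(position, orientation): joint angles nearest the present ones, or None.
- get_obs(): the state.
- get_image(name): name is "scene" or "side" or "wrist"; returns the picture (400x640x3 uint8, red, green, blue); there is no depth.
- get_calibration(name): a dict with "fx", "fy", "cx", "cy" (pixels), "R" (3x3) and "t" (3): a world point X has camera coordinates R X + t; the wrist camera has in their place "mount" (4x4, takes a point from camera to tool coordinates, whose origin is the TCP and whose axes are the tool frame's). Camera axes: x right, y down, z forward; pixel columns grow to the right and rows downward; lengths in mm; the calibration is good to about 2 mm. A picture is of the moment at which its call begins: read the wrist's pose just before it. get_calibration takes no time and is no camera call.
A pose or a line that the arm cannot do raises Unreachable and nothing moves.
- sign_off(): hands the job in, once; it reports no verdict.
Trained networks look in the newest picture that a camera, given by its name, has taken for a name from the list of things; names that differ only in an ending like _2 or _b are one class to them, and where a whole thing is asked for, a point or a joint stands for the part that bears it (a point fixed in the world has none). Each returns a list of dicts, best first, with "score" (0 to 1); they miss things now and then, are a little off and sometimes report something else, mostly with a low value. They report only what shows in the picture. A call takes as long as a camera call. They do not tell look-alikes from the thing itself.
- spot_in(name, camera): "extent" ([centre column, centre row, width, height] in pixels, round what is visible of it).
- regions_of(name, camera): "region" (400x640 bool, what is visible of it) and "extent" ([centre column, centre row, width, height] in pixels, round what is visible of it).
The state is a dict: "t": time; "joint_pos": joint angles; "qvel": joint speeds; "effort": joint torques, N m; "tcp_pos": TCP position; "ee_rot": TCP orientation; "wrist_force": force on the tool from outside, world axes, zero at the start; "moment": the same for the moment, N m; "grip_width": finger opening in mm.
Only numpy, scipy, OpenCV 4.12 (cv2) and the standard library are available. Lean on these libraries where they do the work, as an engineer would, in place of code of your own. Each camera call takes 0.05 s, during which the arm holds its last target. There are 200 camera calls.

## Task

Stake the steel tube that stands slanting in the bench fixture with the blue housing: pull the sprung lever by its red grip towards the robot right to its stop, then ease it slowly all the way back home without letting it snap. Then draw the tube out of its nest, turn it level (lying horizontal, either end foremost) and finish the job still gripping it like that, at least 20 cm above the bench and touching nothing else. Leave all the other things where they are.

Things in the scene. Friction and masses are not known exactly. Their poses are not given: they have to be found in the camera images.
- fixture: staking fixture fixed to the bench: steel base 220 x 250 x 12 mm (x -100 to 120, y +-125), slanting aluminium nest block on its left (+y), blue cam housing (x -30 to 55, y -56 to -20, top z 106 mm), lever on its right (-y); the lever drives a thin brass punch towards the tube and back. Origin on the bench surface; x points away from the robot, z up; turned about z by up to 0.4 rad
- nest_mouth (a point): centre of the bore's mouth, on the slanting upper face of the 64 x 64 x 55 mm nest block, at (1.1, 65, 74.9) mm in the fixture's frame. Bore 32 mm wide, 45 mm deep; its axis lies in the fixture's x-z plane 45 degrees from vertical; the way out is up and towards the robot, (-0.707, 0, 0.707) in the fixture's frame
- nest_floor (a point): centre of the bottom of the bore, at (32.9, 65, 43.1) mm in the fixture's frame; the tube's lower end rests on it at the start
- tube: bright steel tube with a brass bush in its upper end, 30 mm diameter, 130 mm long, about 0.2 kg. Origin: centre of its lower end; its z axis runs along the tube to the upper (brass) end. At the start it sits in the nest, 45 mm deep, slanting about 45 degrees (it may sag 3 degrees in the bore), with 85 mm showing
- tube_center (a point): middle of the tube, on its axis, 65 mm from either end (its centre of mass)
- stake_lever (a joint): angle of the lever in rad: 0 at home, where it leans 0.35 rad from vertical away from the robot (+x of the fixture); grows as it is pulled towards the robot (-x) to the hard stop at 0.9. A return spring pulls it home (about 2 N at the grip at home, 9 N at the stop); let go it snaps back
- lever_grip (a point): centre of the lever's red grip, a round bar 22 mm in diameter and 64 mm long that lies level along the fixture's y, sticking out to the right (-y) from the top of the 12 mm lever arm; the arm is 42 mm from this centre. At home it is about 181 mm above the bench. Easily pinched from above with the fingers before and behind it, or hooked
- lever_pivot (a point): the lever's pivot, at (20, -75, 50) mm in the fixture's frame; its axis is the fixture's y. At joint value q the centre of the red grip stands 140 mm * sin(0.35 - q) in x, -42 mm in y and 140 mm * cos(0.35 - q) in z from it (fixture's frame)
- collar_a: bystander: loose brass collar 28 mm across, 18 mm high, on the far part of the fixture's base plate; origin at the centre of its underside
- collar_b: bystander: a second such collar, beside the first
- hub: bystander: turned steel hub, flange 84 mm across on a 40 mm foot, 60 mm high, on the bench; origin under its centre
- bracket: bystander: aluminium angle bracket 90 x 60 x 78 mm on the bench; origin under its base
- bottle: bystander: red bottle 40 mm across, 110 mm high, standing on the bench; origin under its centre
- bolt: bystander: dark bolt standing on its 22 mm head, 47 mm high; origin under its head
Things that resemble listed ones, but are neither listed nor needed, are in the scene too. Of the things like the tube, leave any that is black, green or orange; of the rest the larger one is meant.

How it is judged (in metres and radians):
On the way, in this order (a step that is already met when the one before it is completed fails the run):
1. the lever is pulled to its stop (value of joint stake_lever above 0.82 rad), for 0.1 s.
2. the lever is back home, with the tube still in its nest (value of joint stake_lever below 0.08 rad and distance between tube and nest_floor below 0.03 m), for 0.1 s.
3. the tube is drawn out of the nest (distance between tube and nest_floor above 0.055 m), for 0.1 s.
At the end, for the whole second after the job is handed in: The fingers hold the tube still, its middle more than 18 cm above the bench and its axis within 12 degrees of level, off the fixture; the lever is home (below 0.1 rad) and no other loose thing has moved more than 3 cm (height (world z) of tube_center above 0.18 m and angle between tube's own z axis and vertical between 1.36 and 1.78 rad and contact force between the fingers and tube above 3 N and contact force between tube and fixture below 0.2 N and linear speed of tube below 0.05 m/s and value of joint stake_lever below 0.1 rad and not (distance of any of collar_a, collar_b, hub, bracket, bottle, bolt from where it was at the start of the episode above 0.03 m)); the arm keeps its last pose, push and grip.
It fails at once if the lever snaps back (faster than 2 rad/s towards home) (velocity of joint stake_lever below -2 rad/s).
It fails at once if another loose thing is moved by more than 3 cm (distance of any of collar_a, collar_b, hub, bracket, bottle, bolt from where it was at the start of the episode above 0.03 m).
It also fails if it takes over 51 s, if anything falls off the work surface, if the arm or the gripper's body presses on something with over 40 N, if the wrist force passes 120 N, or if a joint passes its speed limit or range.

## Working session

There is one attempt and no reset: what is moved stays moved. The work goes in short steps, each a Python script; the robot and the scene stay as the last script left them, time stands still between calls to the robot, and variables do not carry over. Pictures are saved under pics/ and viewed, on a budget of 10 in all, crops included, one or two more only if the job needs it, and the job is handed in when it is done.

```bash
mkdir -p pics; ls; python3 - <<'E'
from station import *
import cv2,numpy as np
o=get_obs();print(o)
for c in("scene","side"):
    im=get_image(c);cv2.imwrite(f"pics/{c}0.png",im[:,:,::-1]);k=get_calibration(c);print(c,k)
    for n in("fixture","tube","lever_grip","collar_a"):
        for r in spot_in(n,c)[:4]:print(n,round(r["score"],2),np.round(r["extent"]))
print(get_calibration("wrist"),grasp_offset if 'grasp_offset' in globals() else None)
E
```

```text
pics
{'t': 0.0, 'joint_pos': array([-6.42807837e+00,  1.24761756e+01,  9.25278618e+01, -7.02154090e-04,
        7.51315699e+01, -6.42912483e+00]), 'qvel': array([ 0.03606093, -0.01217516, -0.00215817, -0.04685501, -0.11408142,
       -0.05028635]), 'effort': array([-2.90135131e-04, -3.96841800e+01, -3.03850436e+01, -2.80225659e-04,
        9.87685227e-03,  9.68610237e-06]), 'tcp_pos': array([6.24194652e+02, 1.14825762e-01, 2.29980187e+02]), 'ee_rot': array([-1.79985489e+02,  1.34830442e-01,  1.24450642e-03]), 'wrist_force': array([ 3.57538622e-01,  4.82517762e-01, -6.87574558e-05]), 'moment': array([-0.02310045, -0.01276237,  0.0118185 ]), 'grip_width': 85.3961132755022}
scene {'fx': 385.2136123906452, 'fy': 385.2136123906452, 'cx': 314.38865041064497, 'cy': 197.99049997789982, 'R': array([[ 0.67072342,  0.74168985,  0.00512511],
       [ 0.51945073, -0.46479386, -0.71703389],
       [-0.52943464,  0.48359367, -0.69701946]]), 't': array([-342.32771225, -187.30574978, 1377.36133756])}
fixture 0.69 [303. 262. 123.  95.]
tube 0.93 [207. 232.  14.  37.]
tube 0.75 [356. 211.  33.   8.]
tu
[... 462 characters left out ...]
[330. 276.  46.  11.]
tube 0.74 [365. 241.  23.  20.]
tube 0.68 [329. 206.  20.   9.]
tube 0.47 [286. 243.  27.   8.]
lever_grip 0.61 [336. 158.  19.  40.]
collar_a 0.56 [328. 191.  84. 104.]
collar_a 0.45 [296. 206.  10.  10.]
{'fx': 342.3794159664393, 'fy': 342.3794159664393, 'cx': 321.54608435143285, 'cy': 199.42500973502777, 'mount': array([[ 9.99999558e-01,  5.00148050e-04, -7.96012256e-04,
         9.00733801e-01],
       [-2.67750480e-04,  9.63189374e-01,  2.68823656e-01,
        -6.78515360e+01],
       [ 9.01162174e-04, -2.68823324e-01,  9.63189082e-01,
        -1.42700615e+02],
       [ 0.00000000e+00,  0.00000000e+00,  0.00000000e+00,
         1.00000000e+00]])} 18.700000000000003
```

```bash
python3 - <<'E'
import cv2,numpy as np
a=cv2.imread("pics/scene0.png")[150:350,150:420];b=cv2.imread("pics/side0.png")[120:320,220:440]
cv2.imwrite("pics/sceneC.png",cv2.resize(a,None,fx=2.9,fy=2.9,interpolation=2))
cv2.imwrite("pics/sideC.png",cv2.resize(b,None,fx=2.9,fy=2.9,interpolation=2))
E
```

```text
(no output)
```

View pics/sceneC.png

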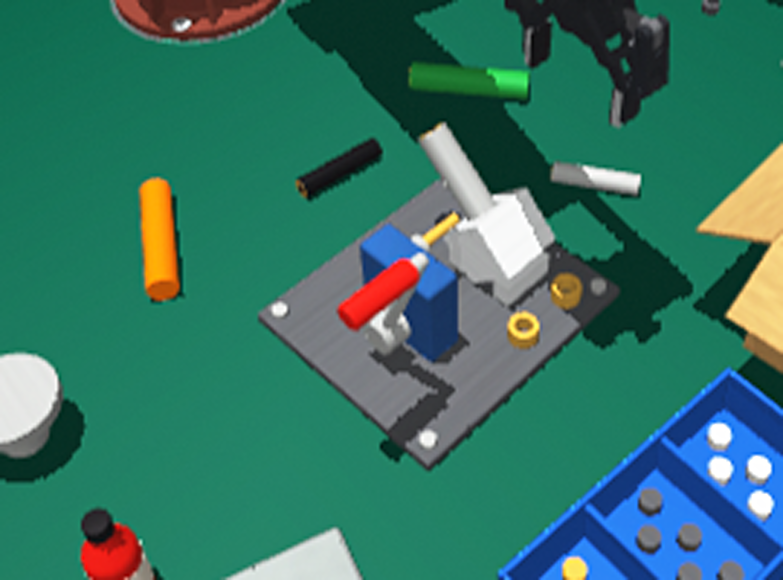

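View pics/sideC.png

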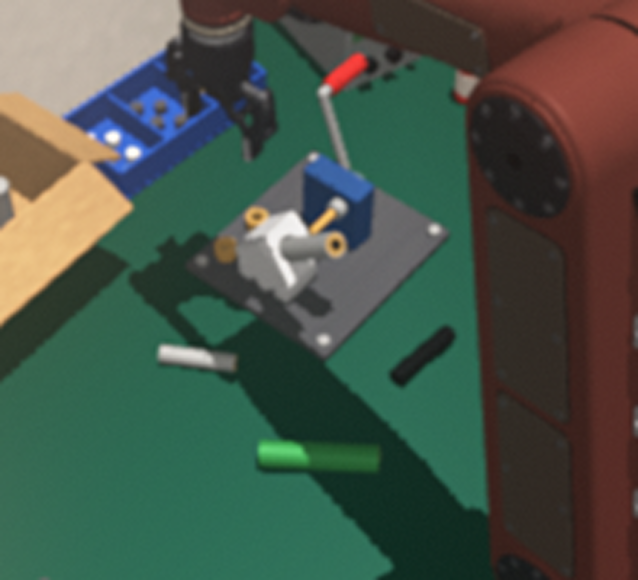

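Tube candidates (full-image scene pixels): the slanting steel one in the nest by the blue housing at (309,208), a short loose grey one at (356,211), green at (312,178), black at (267,208) and orange at (204,232). I take the one in the nest: it is steel with a brass end and larger than the grey one. The red grip is at scene (281,250) and side (339,146).

```bash
cat > h.py <<'E'
from station import *
import numpy as np,cv2,json
from scipy.optimize import least_squares
from scipy.spatial.transform import Rotation as Ro
def proj(c,X,k=None):
    k=k or get_calibration(c);P=np.asarray(X)@k["R"].T+k["t"]
    return np.c_[k["fx"]*P[:,0]/P[:,2]+k["cx"],k["fy"]*P[:,1]/P[:,2]+k["cy"]]
def wristcal():
    o=get_obs();m=get_calibration("wrist");T=np.eye(4)
    T[:3,:3]=Ro.from_euler("xyz",o["ee_rot"],degrees=True).as_matrix();T[:3,3]=o["tcp_pos"]
    W=np.linalg.inv(T@m["mount"]);m=dict(m);m["R"]=W[:3,:3];m["t"]=W[:3,3];return m
def f2w(p,X):
    c,s=np.cos(p[2]),np.sin(p[2]);X=np.atleast_2d(X)
    return np.c_[p[0]+c*X[:,0]-s*X[:,1],p[1]+s*X[:,0]+c*X[:,1],X[:,2]]
def grip_pt(q):return np.array([20+140*np.sin(.35-q),-117,50+140*np.cos(.35-q)])
NR,FR,FL,NL=[-100,-125,12],[120,-125,12],[120,125,12],[-100,125,12]
E
python3 - <<'E'
from h import *
S=[(NR,260,316),(FR,430,468),(FL,620,290),(grip_pt(0),380,292),([-59,65,135],433,132)]
D=[(NR,449,235),(NL,323,358),(FL,187,267),(FR,312,153),(grip_pt(0),347,74),([-59,65,135],336,244)]
A=[("scene",np.array([s[0] for s in S],float),np.array([s[1:] for s in S])/2.9+[150,150]),
   ("side",np.array([s[0] for s in D],float),np.array([s[1:] for s in D])/2.9+[220,120])]
f=lambda p:np.concatenate([(proj(c,f2w(p,X))-u).ravel() for c,X,u in A])
r=least_squares(f,[600,0,0],loss="soft_l1",x_scale=[10,10,.1]);print(r.x);print(np.round(f(r.x).reshape(-1,2),1))
json.dump(list(r.x),open("p.json","w"))
p=r.x
for q in(0,.45,.9):print(q,f2w(p,grip_pt(q)))
print(f2w(p,[[1.1,65,74.9],[-59,65,135]]))
yaw=np.degrees(p[2])
for y in(yaw,yaw+180,yaw-180):
  for q in(0,.45,.92):
    g=f2w(p,grip_pt(q))[0];print(y,q,solve_ik(list(g-[0,0,12]),[180,0,y]))
E
```

```text
[ 5.59936977e+02 -1.00894279e+02  8.26009310e-02]
[[-1.8 -0.8]
 [-0.8 -0.9]
 [-0.3 -1.2]
 [-0.4  0.6]
 [-0.1 -0.4]
 [-0.3 -1.4]
 [ 0.2  0. ]
 [-1.8 -0.7]
 [-0.7 -1. ]
 [-2.   0.6]
 [-2.  -0.8]]
0 [[ 637.36412636 -211.88441742  181.5121798 ]]
0.45 [[ 575.59308497 -216.99839899  189.30058314]]
0.9 [[ 516.59539311 -221.88277689  169.35343309]]
[[555.67026941 -36.02513987  74.9       ]
 [495.77518142 -40.98381257 135.        ]]
4.7326847309671445 0 [-2.43709855e+01  2.10259208e+01  8.85403421e+01 -2.54444375e-14
  7.04337371e+01 -2.91036702e+01]
4.7326847309671445 0.45 [-2.71905800e+01  1.40810581e+01  9.64899433e+01 -2.54444375e-14
  6.94289986e+01 -3.19232647e+01]
4.7326847309671445 0.92 [-3.05368302e+01  9.01641274e+00  1.04982300e+02 -2.54444375e-14
  6.60012875e+01 -3.52695149e+01]
184.73268473096715 0 None
184.73268473096715 0.45 None
184.73268473096715 0.92 [-30.53683021   9.01641274 104.98229972   0.          66.00128755
 144.73048506]
-175.26731526903285 0 None
-175.26731526903285 0.45 None
-175.26731526903285 0.92 [-30.53683021   9.01641274 104.98229972   0.          66.00128755
 144.73048506]
```

```bash
python3 - <<'E'
from h import *
p=json.load(open("p.json"));yaw=np.degrees(p[2])
g=f2w(p,grip_pt(0))[0]
goto(list(g+[0,0,75]),[180,0,yaw])
k=wristcal();im=get_image("wrist").copy();print(get_obs()["t"],get_obs()["tcp_pos"])
for n in("lever_grip",):
    for r in spot_in(n,"wrist")[:3]:print(n,round(r["score"],2),np.round(r["extent"]))
P=[grip_pt(0),grip_pt(0)+[0,32,0],grip_pt(0)-[0,32,0],NR,FR,[-59,65,135],[1.1,65,74.9],[-30,-56,106],[55,-56,106],[55,-20,106],[-30,-20,106]]
u=proj("wrist",f2w(p,np.array(P,float)),k);print(np.round(u))
cv2.imwrite("pics/w1raw.png",im[:,:,::-1])
for a in u:
    if np.all(np.abs(a)<2000):cv2.drawMarker(im,tuple(int(v) for v in a),(255,0,255),0,8)
cv2.imwrite("pics/w1.png",im[:,:,::-1])
# tube ik
c,s=np.cos(p[2]),np.sin(p[2]);F=np.array([[c,-s,0],[s,c,0],[0,0,1]])
for t in(0,20,30,45):
  for sg in(1,-1):
    a=np.radians(t);z=np.array([-np.sin(a),0,-np.cos(a)]);x=np.array([0,sg,0]);R=F@np.c_[x,np.cross(z,x),z]
    e=Ro.from_matrix(R).as_euler("xyz",degrees=True)
    G=f2w(p,np.array([32.9,65,43.1])+85*np.array([-.707,0,.707]))[0]
    j=solve_ik(list(G+18.7*R[:,2]),list(e));print(t,sg,e.round(),None if j is None else j.round())
E
```

```text
1.4167 [ 637.32128234 -210.1142351   256.05587808]
lever_grip 0.83 [297. 193.  82. 141.]
[[321. 212.]
 [321. 164.]
 [321. 256.]
 [175. 174.]
 [366. 174.]
 [127. -75.]
 [240. -38.]
 [203. 114.]
 [305. 114.]
 [305.  68.]
 [199.  68.]]
0 1 [180.   0.  95.] [ -12.   11.  111.   -0.   57. -106.]
0 -1 [180.   0. -85.] [-12.  11. 111.  -0.  57.  74.]
20 1 [-160.    0.   95.] [  -9.   23.   98.   -5.   78. -102.]
20 -1 [160.   0. -85.] [-9. 23. 98. -5. 78. 78.]
30 1 [-150.    0.   95.] [  -8.   29.   92.   -6.   88. -101.]
30 -1 [150.   0. -85.] [-8. 29. 92. -6. 88. 79.]
45 1 [-135.   -0.   95.] [  -7.   39.   83.   -9.  103. -100.]
45 -1 [135.   0. -85.] [ -7.  39.  83.  -9. 103.  80.]
```

View pics/w1.png

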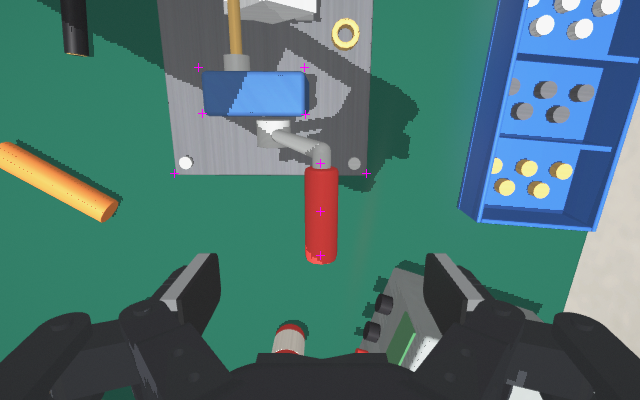

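```bash
python3 - <<'E'
from h import *
p=json.load(open("p.json"));yaw=np.degrees(p[2]);A=[180,0,yaw]
off=np.array([0,0,-15.])
def st(q):
    o=get_obs();print(round(q,2),round(o["t"],2),o["tcp_pos"].round(1),o["wrist_force"].round(1),round(o["grip_width"],1),flush=True)
g=lambda q:list(f2w(p,grip_pt(q))[0]+off)
grip(60);move_l(g(0),A,speed=120);st(0)
grip(0,40);st(0)
for q in np.linspace(.1,.9,9):move_l(g(q),A,speed=60);st(q)
wait(.3);st(q)
cv2.imwrite("pics/w2.png",get_image("scene")[150:350,200:400,::-1].repeat(3,0).repeat(3,1))
E
```

```text
0 2.74 [ 638.1 -212.3  167.5] [ 1.  -0.8  0.3] 59.9
0 3.17 [ 637.2 -212.2  167.8] [-3.8  0.   5.2] 20.7
0.1 3.56 [ 627.  -213.   171.8] [5.7 0.2 0.1] 20.7
0.2 3.94 [ 614.3 -214.   175.8] [6.3 1.5 1.9] 20.1
0.3 4.33 [ 601.4 -215.1  178.5] [5.3 1.9 6. ] 20.8
0.4 4.71 [ 589.  -216.1  179.8] [7.7 4.3 7.8] 20.3
0.5 5.09 [ 575.1 -217.3  179.2] [ 6.8  4.7 10.4] 19.9
0.6 5.47 [ 561.1 -218.4  176. ] [ 5.7  4.4 10.4] 20.3
0.7 5.86 [ 547.2 -219.5  171.3] [5.9 5.3 9.3] 20.7
0.8 6.24 [ 535.2 -220.4  165.9] [7.4 5.6 9.7] 20.4
0.9 6.62 [ 522.1 -221.4  158.4] [6.3 5.5 8.6] 20.2
0.9 6.92 [ 522.2 -221.4  158.5] [5.6 5.3 7.8] 20.6
```

View pics/w2.png

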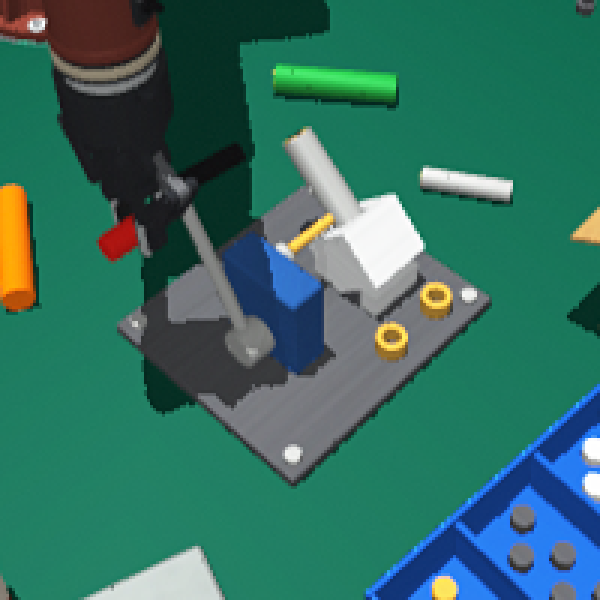

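The lever is held and pulled to about 0.86 rad (the arm lags 5 mm). I'll push on until the stop is felt, then ease it back.

```bash
python3 - <<'E'
from h import *
p=json.load(open("p.json"));yaw=np.degrees(p[2]);A=[180,0,yaw]
off=np.array([0,0,-15.])
def st(q):
    o=get_obs();print(round(q,2),round(o["t"],2),o["tcp_pos"].round(1),o["wrist_force"].round(1),round(o["grip_width"],1),flush=True);return o
g=lambda q:list(f2w(p,grip_pt(q))[0]+off)
for q in(.94,.98,1.02):
    move_l(g(q),A,speed=40);o=st(q)
    if o["wrist_force"][0]>22:break
wait(.3)
for q in [.9,.8,.7,.6,.5,.4,.3,.2,.1,.0,-.04]:move_l(g(q),A,speed=50);st(q)
wait(.3);st(q)
cv2.imwrite("pics/w3.png",get_image("scene")[150:350,200:400,::-1].repeat(3,0).repeat(3,1))
E
```

```text
0.94 7.27 [ 518.  -221.8  155.8] [6.9 5.2 9.8] 20.1
0.98 7.56 [ 515.8 -222.   154. ] [11.2  7.9 10.6] 20.4
1.02 7.85 [ 515.3 -222.1  153.7] [15.4 12.1 16.6] 20.6
0.9 8.63 [ 519.1 -221.6  156.2] [4.9 2.8 6. ] 20.4
0.8 9.07 [ 529.8 -220.9  161.6] [3.9 2.2 4.6] 20.6
0.7 9.5 [ 541.6 -219.9  166.2] [2.3 0.1 2.2] 20.4
0.6 9.93 [ 556.4 -218.7  170.9] [ 4.  -0.4 -0.3] 20.4
0.5 10.37 [ 568.8 -217.7  173.5] [ 1.5 -0.8  2.7] 20.5
0.4 10.8 [ 583.7 -216.5  175.1] [2.8 0.2 0.9] 20.3
0.3 11.23 [ 597.2 -215.3  174.4] [ 1.8 -3.2 -1.8] 20.5
0.2 11.67 [ 611.2 -214.2  173.8] [ 1.3 -2.   3. ] 20.2
0.1 12.1 [ 624.4 -213.1  169.9] [ 0.5 -3.5 -1.1] 20.3
0.0 12.53 [ 637.  -212.1  166.9] [-4.  -3.1  4.1] 21.0
-0.04 12.79 [ 638.1 -212.   166.4] [-17.1  -2.7  15. ] 20.2
-0.04 13.09 [ 638.  -212.   166.4] [-17.4  -3.5  15.1] 20.6
```

View pics/w3.png

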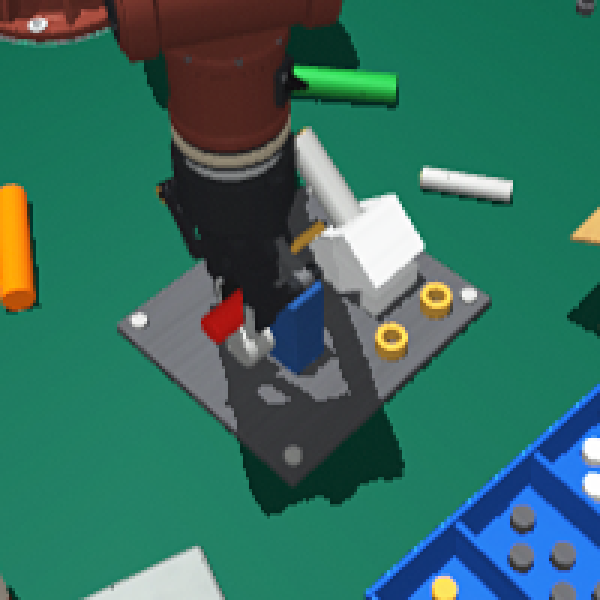

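```bash
cat >> h.py <<'E'
p=json.load(open("p.json"));yaw=np.degrees(p[2])
c_,s_=np.cos(p[2]),np.sin(p[2]);F=np.array([[c_,-s_,0],[s_,c_,0],[0,0,1]])
def tool(t):
    a=np.radians(t);z=np.array([-np.sin(a),0,-np.cos(a)]);x=np.array([0,-1.,0]);R=F@np.c_[x,np.cross(z,x),z]
    return R,list(Ro.from_matrix(R).as_euler("xyz",degrees=True))
d=np.array([-1,0,1])/2**.5
fl=np.array([32.9,65,43.1])
R45,E45=tool(45)
tcp45=lambda s,back=0:f2w(p,fl+s*d)[0]+(18.7-back)*R45[:,2]
E
python3 - <<'E'
from h import *
A=[180,0,yaw];g=f2w(p,grip_pt(0))[0]
move_l(list(g+[0,0,-15]),A,speed=30)
grip(60);move_l(list(g+[0,0,110]),A,speed=150)
goto(list(tcp45(85,110)),E45)
k=wristcal();im=get_image("wrist").copy();o=get_obs();print(o["t"],o["tcp_pos"],tcp45(85,110),o["grip_width"])
u=proj("wrist",f2w(p,[fl+s*d for s in(45,85,130)]),k);print(u.round())
for a in u:cv2.drawMarker(im,tuple(int(v) for v in a),(255,0,255),0,8)
for r in regions_of("tube","wrist")[:3]:print(round(r["score"],2),np.round(r["extent"]))
cv2.imwrite("pics/w4.png",im[:,:,::-1])
E
```

```text
16.6167 [591.99534392 -33.51132625 168.17526711] [591.80143084 -33.03386614 167.76292552] 59.75402326784838
[[321. 147.]
 [321. 203.]
 [321. 261.]]
0.9 [106.  60. 138. 112.]
0.89 [471. 218.  95.  51.]
0.79 [335. 200.  77.  19.]
```

View pics/w4.png

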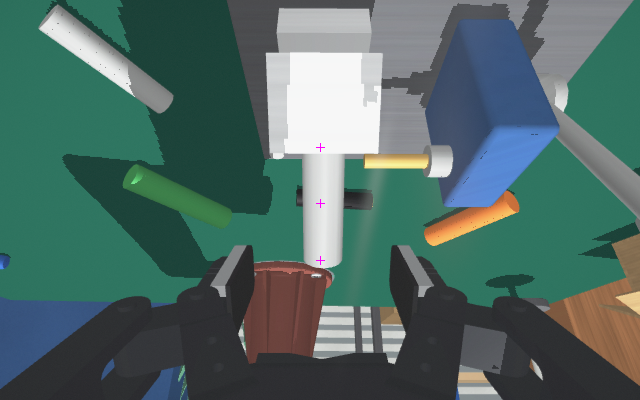

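The wrist view shows the tube at column 322 with the predicted axis on it. The punch lies beside its lower part at (395,160), clear of the fingers. Now the grasp.

```bash
python3 - <<'E'
from h import *
def st(m):
    o=get_obs();print(m,round(o["t"],2),o["tcp_pos"].round(1),o["wrist_force"].round(1),round(o["grip_width"],1),flush=True)
move_l(list(tcp45(84,0)),E45,speed=80);st("at")
grip(0,60);st("grip")
move_l(list(tcp45(110)),E45,speed=50);st("26mm")
move_l(list(tcp45(190)),E45,speed=100);st("out")
R0,E0=tool(0)
P=tcp45(190)+[30,0,80]
move_l(list(P),E0,speed=80);wait(.5);st("level")
k=wristcal();cv2.imwrite("pics/w5.png",get_image("wrist")[:,:,::-1])
cv2.imwrite("pics/s5.png",get_image("side")[80:280,200:440,::-1].repeat(3,0).repeat(3,1))
E
```

```text
at 18.19 [515.7 -39.4  89.7] [0.6 0.1 0.8] 60.1
grip 18.57 [515.5 -39.7  89.6] [ 0.8 -0.4  0.6] 28.3
26mm 19.24 [496.2 -40.8 107.7] [-0.7 -0.5 -2. ] 28.5
out 20.19 [440.4 -45.5 163.9] [ 1.2  0.2 -1.9] 28.4
level 21.91 [470.3 -45.6 244.1] [ 0.3 -0.8 -0.7] 28.2
```

View pics/s5.png

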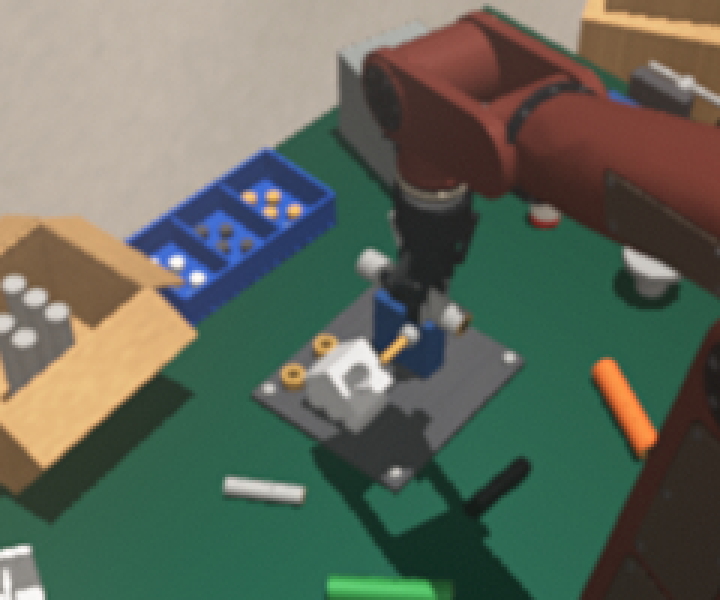

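View pics/w5.png

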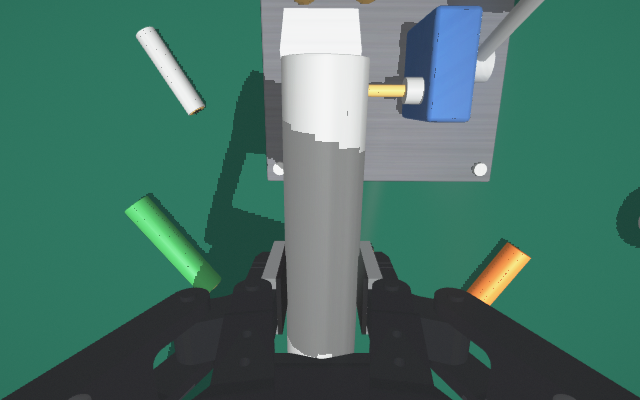

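The tube is out and held. I'll check its tilt in numbers against the end positions in the side view, far end at crop (370,263) and brass end at (457,319).

```bash
python3 - <<'E'
from h import *
o=get_obs();G=o["tcp_pos"]+[0,0,18.7];ax=F@[1,0,0]
for t in(-12,-6,0,6,12):
    v=np.cos(np.radians(t))*ax+np.sin(np.radians(t))*np.array([0,0,1])
    X=np.array([G+84*v,G-46*v]);print(t,((proj("side",X)-[200,80])*3).round(),proj("wrist",X[:1],wristcal()).round())
E
```

```text
-12 [[363. 274.]
 [462. 314.]] [[321.  68.]]
-6 [[362. 268.]
 [462. 317.]] [[321.  62.]]
0 [[362. 262.]
 [462. 321.]] [[321.  57.]]
6 [[362. 256.]
 [462. 324.]] [[321.  55.]]
12 [[363. 251.]
 [461. 327.]] [[321.  56.]]
```

```bash
python3 - <<'E'
from h import *
o=get_obs();print(o["t"],o["grip_width"],o["qvel"].round(2));sign_off()
E
```

```text
22.0083 27.91812587558341 [-0.02 -0.19  0.02 -0.06 -0.04  0.06]
the job is handed in; nothing more can be done
```

I finished the job and handed it in at 22 s of the 51 s allowed. No verdict came back.

- **Lever:** I pulled it by the red grip until the stop was felt. The arm stalled with rising force at an estimated 0.9 rad. I then eased it back gripped all the way, at about 50 mm/s, until it pressed against home with about 17 N, and only then released it. I could not read the joint itself; both end positions come from force and grip position.
- **Tube:** I gripped it about 84 mm from its lower end, drew it straight out along the bore and turned it level. Its axis is about 260 mm above the bench, and the fingers hold it at 28 mm opening with a 60 N squeeze set.
- **Last checks:** In the side view the tube lies within about 3° of level. The last pictures show it clear of the nest. The collars, hub, grey and coloured tubes look unmoved. I did not check the bracket, bottle and bolt separately, but the planned paths kept well away from them.
- **Small disagreements:** Two readings fell below nominal: 20–21 mm on the 22 mm grip and 28 mm on the 30 mm tube. I put this down to the pads giving a little. The arm also lagged its command by about 5 mm while pulling the lever, so I commanded it past the stop.

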